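Hook a dropped washer out from behind the chip guard

ROBOT

A 7-joint arm with a two-finger parallel gripper is mounted at the origin on the work surface. World frame = base frame: x ahead of the robot, y to its left, z up, the work surface at z = 0. Lengths are in mm, angles in rad, forces in N, time in s.
With the tool pointing down it reaches from about 350 to 900 mm from the base axis. Payload 19.9 kg.
Tool frame: the origin (TCP) lies at the very end of the fingers, on their centre line; the grasp point (between the pads) lies ctrl.grip_point_offset behind it (ctrl.grip_point_offset is the distance from the TCP to the grasp point, in mm); y points along the fingers, z is the direction in which the jaws open and shut, and the axes are right-handed (so a half turn about y gives the same grasp; the last joint's range is limited). The gripper opens to 85 mm and grips with 20 to 120 N. Pads are 22 mm wide; open, the fingers measure 114 mm over their backs; the gripper's body (76 mm by 85 mm) begins 54 mm behind the grasp point. The pads swing forward as they close: fully open they stand 13 mm farther back than shut.
Start: joints at [-1.23, 0.417, -0.01, 1.614, 0.005, 1.111, -0.053], TCP at [233.438, 579.746, 202.36] pointing down, gripper open.
Joint ranges: [-2.81, 2.81], [-0.39, 2.02], [-1.27, 1.25], [0.06, 2.57], [-1.19, 4.33], [0.19, 2], [-2.82, 2.82]. Speed limits (rad/s): [1.89, 1.89, 2.39, 2.39, 3.01, 3.01, 3.01].

INTERFACE

Orientations are given as a rotation vector (axis times angle).
In Python, from rig import ctrl gives the robot as it stands. Calls block until the motion is done:
- ctrl.move_pose(position, orientation): joint-space move of the TCP to a pose.
- ctrl.move_straight(position, frame=None, v=150): straight line of the TCP; frame=None keeps the orientation; v is the mean speed in mm/s.
- ctrl.move_j(angles): joint-space move.
- ctrl.gripper_to(opening): finger opening in mm; the grip force is fixed at half the most; returns when the fingers have stopped.
- ctrl.dwell(seconds).
- ctrl.solve_ik(position, orientation): joint angles nearest the present ones, or None.
- ctrl.get_state(): the state.
- ctrl.read_camera(name): name is "scene" or "top"; returns (picture, depth): 420x560x3 uint8, red, green, blue; 420x560 float32, mm along the optical axis (not along the pixel's ray), 0 where there is no reading.
- ctrl.get_calibration(name): a dict with "fx", "fy", "cx", "cy" (pixels), "k1" (the pictures are not rectified: a ray, as slopes to the right and down, at radius r is drawn at 1 + k1 r^2 times it, then the intrinsics apply), "origin" and "attitude" of the camera in the world. Camera axes: x right, y down, z forward; pixel columns grow to the right and rows downward; lengths in mm; the calibration is good to about 2 mm. A picture is of the moment at which its call begins. get_calibration takes no time and is no camera call.
A pose or a line that the arm cannot do raises ctrl.MotionError and nothing moves.
- ctrl.job_done(): hands the job in, once; it reports no verdict.
Trained networks look in the newest picture that a camera, given by its name, has taken for a name from the list of things; names that differ only in an ending like _2 or _b are one class to them, and where a whole thing is asked for, a point or a joint stands for the part that bears it (a point fixed in the world has none). Each returns a list of dicts, best first, with "conf" (0 to 1); they miss things now and then, are a little off and sometimes report something else, mostly with a low value. They report only what shows in the picture. A call takes as long as a camera call. They do not tell look-alikes from the thing itself.
- ctrl.trace(thing, camera): "pixels" (420x560 bool, what is visible of it).
- ctrl.mark_of(thing, camera): "xyz" ([x, y, z] in mm, in world coordinates, good to about 4 mm: a listed point, or the origin of a listed thing).
The state is a dict: "t": time; "joint_positions": joint angles; "qvel": joint speeds; "joint_efforts": joint torques, N m; "ee_pos": TCP position; "tool_rot": TCP orientation; "force": force on the tool from outside, world axes, zero at the start; "wrist_torque": the same for the moment, N m; "width": finger opening in mm.
Only numpy, scipy, OpenCV 4.12 (cv2) and the standard library are available. Lean on these libraries where they do the work, as an engineer would, in place of code of your own. Each camera call takes 0.05 s, during which the arm holds its last target. There are 200 camera calls.

TASK

A thick steel washer has been dropped behind the fixed, bar-topped chip guard, beside a bolt and a disc without a hole. Take the hooked rod from its rest, drop its tip into the washer's hole and draw the washer out along the bench until you feel it come up against the stop bar; keep it pulled snug there for about a second, gently, with something like 5 to 10 newtons and never as much as 20, then lift the hook out, leaving the washer there, and lay the rod back on its rest the way it lay. Do not touch the washer with the fingers, do not strain against the guard with hook or arm, and leave everything else where it is.

Things in the scene. Friction and masses are not known exactly. Their poses are not given: they have to be found in the camera images.
- hook_grip (a point): Where to grip the hooked rod: on the axis of its square steel handle (112 x 20 x 20 mm), at the balance point 10 mm forward of the handle's middle. x points along the rod to the hook, z up as it lies. A 7 mm round rod goes on from the handle along the same axis and ends in an 8 mm round prong pointing straight down (the hook). 0.40 kg. It lies level, 46 mm above the bench.
- hook_tip (a point): The lower, flat end of the hook's prong: 170 mm forward (x) and 38 mm below hook_grip, same axes. At the start it hangs 8 mm above the bench.
- rest_seat (a point): Where hook_grip lies when the rod is in its fixed wooden rest, 46 mm above the bench; x points along the slot to the hook's side, z up. Two uprights (8 mm thick, centred 54 mm behind and 34 mm ahead of this point), tops 36 mm above the bench, with cheeks 9 mm higher that leave a slot 32 mm wide. Between the uprights 80 mm are free for fingers, above an 8 mm base.
- washer_center (a point): The dropped washer: centre of a plain steel ring 56 mm outside, hole 28 mm, 10 mm thick, 0.10 to 0.20 kg, flat on the bench; this point is 5 mm above the bench. Starts under the guard's roof, in one of three lanes.
- guard: The fixed chip guard of dark sheet steel; origin on the bench at the middle of its open mouth, x points inward, y across, z up. Inside 150 mm deep, 252 mm wide; roof of 6 mm bars along x every 32 mm, undersides 72 mm above the bench; a 6 mm strip crosses on top at the mouth. Outside, two runners 10 mm wide and high go from the mouth to x = -130 mm at y = +-128 mm.
- stop_range (a point): Middle of the range of the stop bar, on the bench, 90 mm outside the guard's mouth; axes as the guard's. The rigid steel bar, 12 mm thick along x and 10 mm high, lies across the whole width between the runners. Its face towards the mouth was clamped anywhere from x = -15 to +15 mm of this point; the setting is not measured. A washer against it has its centre 28 mm nearer the mouth.
- blank: Bystander: solid steel disc without a hole, 56 mm across, 10 mm thick, origin at the centre of its underside; lies under the guard in another lane.
- bolt: Bystander: short hex bolt standing on its head (head 26 mm across, 36 mm high in all), origin at the centre of its underside; stands under the guard in the third lane. Lanes lie at about y = -65, 0 and +65 mm of the guard.
- hammer: Bystander: hammer lying on the bench right of the middle, origin under its middle.
- chisel: Bystander: cold chisel 165 mm long, 12 mm thick, lying on the bench, origin under its middle.
- nut: Bystander: plain round steel bush 32 mm across, 13 mm high, on the bench near the robot, origin under its centre.
- jar: Bystander: amber jar, 72 mm across, 95 mm high, right of the rest, origin under its centre.
- block: Bystander: wooden block 110 x 70 x 45 mm at the left, origin under its centre.
- wrench: Bystander: wrench lying at the left, origin under its middle.
There are look-alikes about, which are no part of the job. What is shaped like the part that bears rest_seat but turquoise is not meant.

How it is judged:
By the outcome, as a careful person would: the job done as asked, in the order asked, and still so for the second after the job is handed in, with the robot touching nothing.
It also fails if it takes over 69 s, if anything falls off the work surface, if the arm or the gripper's body presses on something with over 40 N, if the wrist force passes 120 N, or if a joint passes its speed limit or range.

## Working session

There is one attempt and no reset: what is moved stays moved. The work goes in short steps, each a Python script; the robot and the scene stay as the last script left them, time stands still between calls to the robot, and variables do not carry over. Pictures are saved under pics/ and viewed, about 8 in all and at most 12, crops included, and the job is handed in when it is done.

```bash
mkdir -p pics; ls; cat > h.py <<'E'
import numpy as np, cv2
from rig import ctrl
from scipy.spatial.transform import Rotation as R
def rot(cal):
    a=np.array(cal["attitude"],float)
    return a if a.shape==(3,3) else R.from_rotvec(a).as_matrix()
def unproj(cam,px,z=None,depth=None):
    c=ctrl.get_calibration(cam); px=np.atleast_2d(np.array(px,float))
    K=np.array([[c["fx"],0,c["cx"]],[0,c["fy"],c["cy"]],[0,0,1]])
    n=cv2.undistortPoints(px[:,None],K,np.array([c["k1"],0,0,0.])) [:,0]
    d=np.c_[n,np.ones(len(n))]; o=np.array(c["origin"],float)
    if depth is not None: return o+(d*np.array(depth).reshape(-1,1))@rot(c).T
    w=d@rot(c).T
    return o+w*((z-o[2])/w[:,2])[:,None]
def save(cam,name):
    p,d=ctrl.read_camera(cam); cv2.imwrite(f"pics/{name}.png",p[:,:,::-1]); np.save(f"pics/{cam}_d.npy",d); return p,d
E
python3 - <<'E'
from h import *
s=ctrl.get_state(); print(s, ctrl.grip_point_offset)
for c in("scene","top"):
    print(ctrl.get_calibration(c)); save(c,c+"0")
    for t in "hook_grip hook_tip rest_seat washer_center guard stop_range blank bolt jar nut".split():
        print(c,t,[(np.round(m["xyz"]).tolist(),round(m["conf"],2)) for m in ctrl.mark_of(t,c)][:4])
E
```

```text
pics
{'t': 0.0, 'joint_positions': array([-1.22951383,  0.41799236, -0.01032044,  1.61417723,  0.00472259,
        1.11069491, -0.05302912]), 'qvel': array([-9.34921991e-05,  5.17294567e-04, -1.03444532e-03,  1.25950549e-03,
        7.47039908e-04,  4.01150653e-04,  2.25692901e-03]), 'joint_efforts': array([-8.49249518e-04, -8.64475179e+01,  6.78384975e-01, -4.34888327e+01,
        1.90480339e-02,  7.51344633e-03,  8.45864861e-05]), 'ee_pos': array([233.30436347, 579.40673063, 201.7474578 ]), 'tool_rot': array([-1.55110004,  0.3004566 , -0.30024679]), 'force': array([ 0.26797453, -1.08410085,  0.06609875]), 'wrist_torque': array([-0.00304215, -0.00825731, -0.03521872]), 'width': 85.54611218990728} 18.700000000000003
{'fx': 495.77375761340994, 'fy': 495.77375761340994, 'cx': 273.67597036418084, 'cy': 213.6623305447287, 'k1': -0.12919502699072782, 'origin': array([1237.28081363, -168.47322187, 1082.55342361]), 'attitude': array([-2.0139422 , -1.63654846,  0.52024589])}
scene hook_grip [([488.0, -338.0, 46.0], 0.79)]
scene hook_tip [([656.0, -343.0, 9.0], 0.77), ([410.0, -140.0, -0.0], 
[... 744 characters left out ...]
7.03142649, 1045.19607118]), 'attitude': array([-2.11333285,  2.16908789, -0.12443766])}
top hook_grip [([486.0, -334.0, 50.0], 0.73)]
top hook_tip [([661.0, -340.0, 6.0], 0.79)]
top rest_seat [([485.0, -340.0, 40.0], 0.93), ([316.0, -408.0, 50.0], 0.92), ([274.0, -213.0, 46.0], 0.91), ([472.0, -470.0, 46.0], 0.6)]
top washer_center [([519.0, 231.0, 6.0], 0.53)]
top guard [([575.0, 132.0, -2.0], 0.67)]
top stop_range [([574.0, 43.0, -2.0], 0.56)]
top blank [([591.0, 236.0, 1.0], 0.68)]
top bolt [([649.0, 204.0, 1.0], 0.6)]
top jar [([616.0, -482.0, -0.0], 0.69), ([487.0, -336.0, 45.0], 0.63), ([699.0, -114.0, 0.0], 0.39), ([484.0, -339.0, 40.0], 0.24)]
top nut [([403.0, -137.0, -1.0], 0.54)]
```

View pics/top0.png

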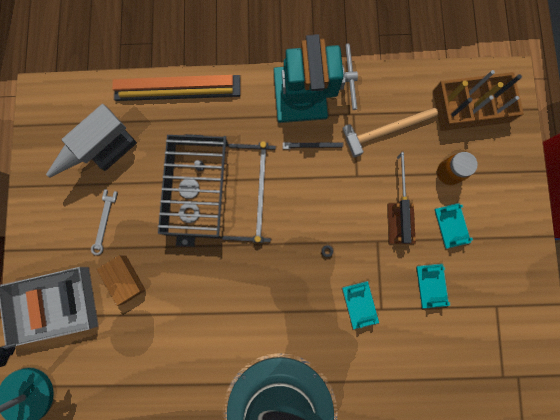

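View pics/scene0.png

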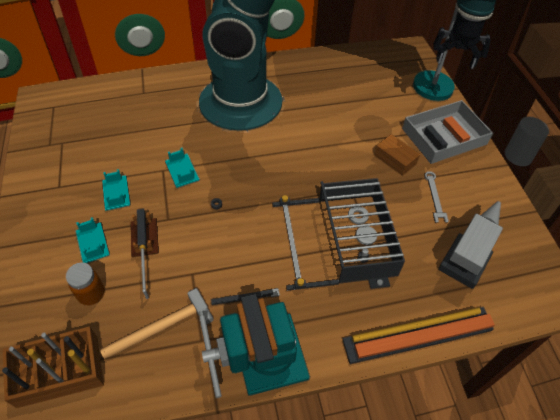

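The top view shows the rod in its brown rest at (405,220), with the hook at (402,155). The guard is at (195,187) with its mouth to the right (world −y). The ring is at (189,212), the blank at (189,189), the bolt at (199,165), and the stop bar runs along u≈260. I'll refine these measurements next.

```bash
cat > m.py <<'E'
from h import *
p,d=save("top","top1"); 
v,u=np.mgrid[0:420,0:560]
P=unproj("top",np.c_[u.ravel(),v.ravel()],depth=d.ravel()).reshape(420,560,3)
np.save("pics/P.npy",P)
X,Y,Z=P[...,0],P[...,1],P[...,2]
def sel(x0,x1,y0,y1,z0,z1): 
    return P[(X>x0)&(X<x1)&(Y>y0)&(Y<y1)&(Z>z0)&(Z<z1)&(d>0)]
q=sel(400,700,-380,-290,51,66); print("handle",len(q),q.mean(0),cv2.minAreaRect(q[:,:2].astype(np.float32)))
q=sel(550,700,-380,-290,30,60); print("rod",len(q),np.polyfit(q[:,0],q[:,1],1),q.min(0),q.max(0))
q=sel(400,740,100,320,64,90); print("roof",len(q),cv2.minAreaRect(q[:,:2].astype(np.float32)),q[:,2].mean())
q=sel(460,680,20,75,5,20); print("bar",len(q),cv2.minAreaRect(q[:,:2].astype(np.float32)),np.polyfit(q[:,0],q[:,1],1))
q=sel(300,400,100,200,-10,10); print("bench",q[:,2].mean(),sel(520,640,70,110,-10,10)[:,2].mean())
for t,z in(("washer_center",10),("blank",10),("hook_grip",56),("guard",75)):
    for m in ctrl.trace(t,"top")[:3]:
        k=m["pixels"]; w=unproj("top",np.c_[u[k],v[k]],z=z)[:,:2].astype(np.float32)
        print(t,round(m["conf"],2),k.sum(),(u[k].mean(),v[k].mean()),w.mean(0),cv2.minAreaRect(w),cv2.minEnclosingCircle(w))
a=cv2.resize(p[120:250,150:280],None,fx=4.5,fy=4.5,interpolation=cv2.INTER_CUBIC)
cv2.imwrite("pics/crop1.png",a[:,:,::-1])
E
python3 m.py
```

```text
handle 410 [ 483.10629961 -334.58208891   56.52592502] ((535.7484741210938, -336.552734375), (21.19676399230957, 239.15884399414062), 88.47317504882812)
rod 116 [-2.27444960e-02 -3.24143152e+02] [ 550.80453295 -343.28570001   30.99953737] [ 657.09095488 -333.52755215   55.17638614]
roof 1877 ((579.8616333007812, 207.96334838867188), (158.83868408203125, 261.60882568359375), 85.64309692382812) 78.30113984136241
bar 395 ((569.5991821289062, 48.676231384277344), (218.15924072265625, 50.83094024658203), 1.2190333604812622) [-6.99548706e-02  7.91136484e+01]
bench 1.7312171495302415 1.3428591100550655
washer_center 0.69 190 (np.float64(189.76315789473685), np.float64(213.11052631578949)) [514.4139  230.45412] ((514.7933349609375, 231.3219451904297), (51.97481155395508, 49.21178436279297), 88.47395324707031) ((514.4485473632812, 231.4412841796875), 27.28171157836914)
blank 0.6 294 (np.float64(188.48299319727892), np.float64(188.40816326530611)) [582.65686 234.3439 ] ((582.4828491210938, 234.5692901611328), (52.769954681396484, 52.87942886352539), 88.35763549804688) ((583.024169921875, 234.42771911621094), 29.069196701049805)
hook_grip 0.68 521 (np.float64(404.54702495201536), np.float64(210.2380038387716)) [ 500.85892 -333.5179 ] ((535.3153076171875, -335.05059814453125), (26.767210006713867, 237.87118530273438), 88.8529281616211) ((535.32080078125, -334.54949951171875), 118.9432373046875)
guard 0.57 2646 (np.float64(202.28609221466365), np.float64(182.95049130763417)) [583.8852  183.28731] ((561.7901000976562, 149.35269165039062), (278.4555969238281, 290.61676025390625), 85.89014434814453) ((572.7919921875, 146.81692504882812), 187.498046875)
```

View pics/crop1.png

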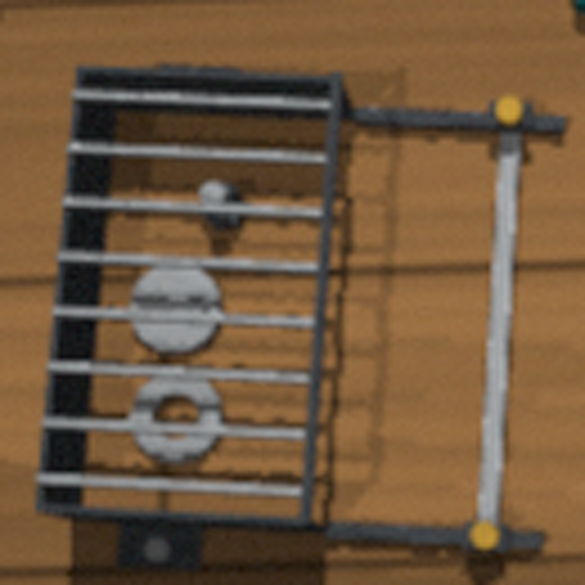

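The washer's centre is about (516, 231.5). The inward axis is about 4.2° off +y, and the bar face is about 88 mm outside the mouth. Now I'll check reachability and grip the rod.

```bash
cat >> h.py <<'E'
def ori(yaw,sgn):
    x=sgn*np.array([np.cos(yaw),np.sin(yaw),0]); y=np.array([0,0,-1.]); 
    return R.from_matrix(np.c_[x,y,np.cross(x,y)]).as_rotvec()
YR=np.radians(-1.4); YG=np.radians(90-4.2); E=np.array([np.cos(YG),np.sin(YG),0]); GO=18.7
GR=np.array([484,-335.5,46.]); W=np.array([516,231.5,5.]); M=np.array([575,133,0.])
def tcp(g): return np.array(g,float)-[0,0,GO]
def st():
    s=ctrl.get_state(); return round(s["t"],2),np.round(s["ee_pos"],1),np.round(s["force"],1),np.round(s["wrist_torque"],2),round(s["width"],1)
E
python3 - <<'E'
from h import *
for s in(1,-1):
    for g,y in((GR,YR),(GR+[0,0,100],YR),([500,-60,150],YG),([503,62,50],YG),([488,-120,40],YG)):
        q=ctrl.solve_ik(tcp(g),ori(y,s)); print(s,g,None if q is None else np.round(q,2))
E
```

```text
1 [ 484.  -335.5   46. ] [ 0.03  0.69  0.72  1.85 -0.61  0.83  2.6 ]
1 [ 484.  -335.5  146. ] [-0.18  0.67  1.04  1.8  -0.65  1.06  2.65]
1 [500, -60, 150] [-0.8   0.5   1.09  2.01 -0.54  0.96 -2.65]
1 [503, 62, 50] [ 0.65  0.75 -1.09  2.01  0.85  0.93  2.18]
1 [488, -120, 40] [-0.63  0.78  1.08  2.07 -0.93  0.89 -2.22]
-1 [ 484.  -335.5   46. ] [ 0.1   0.66  0.61  1.85 -0.51  0.8  -0.62]
-1 [ 484.  -335.5  146. ] [-0.04  0.56  0.8   1.8  -0.47  0.99 -0.65]
-1 [500, -60, 150] [-0.54  0.36  0.72  2.   -0.3   0.89  0.27]
-1 [503, 62, 50] [-0.58  0.5   0.49  2.05 -0.36  0.68  0.07]
-1 [488, -120, 40] [-0.4   0.58  0.73  2.07 -0.6   0.71  0.64]
```

```bash
python3 - <<'E'
from h import *
o=ori(YR,-1)
ctrl.move_pose(tcp(GR+[0,0,110]),o); print(st())
ctrl.move_straight(tcp(GR),v=150); print(st())
ctrl.gripper_to(10); a=st(); print(a)
np.save("pics/place.npy",ctrl.get_state()["ee_pos"])
ctrl.move_straight(tcp(GR+[0,0,110]),v=150); ctrl.dwell(.2); print(st())
save("scene","s2")
for c in("scene","top"):
    if c=="top": save("top","t2")
    for t in("hook_tip","hook_grip"): print(c,t,[(np.round(m["xyz"],1),round(m["conf"],2)) for m in ctrl.mark_of(t,c)][:2])
E
```

```text
(4.67, array([ 484.5, -334.9,  137.3]), array([ 0.3, -0.5, -0.1]), array([-0.02,  0.07,  0.05]), 85.1)
(5.55, array([ 484.4, -335.9,   28.1]), array([-0.3, -0.3,  0.2]), array([ 0.03,  0.01, -0.05]), 85.4)
(6.25, array([ 484.1, -335.7,   27.5]), array([ 0.4, -0.5,  5.1]), array([-0.19,  0.04,  0.01]), 10.1)
(7.33, array([ 483.6, -335.4,  136.5]), array([-0.1,  0.1,  0.7]), array([ 0.08,  0.  , -0.03]), 10.1)
scene hook_tip [(array([ 654.2, -340.7,    5. ]), 0.68)]
scene hook_grip [(array([ 487.5, -335.4,   45.6]), 0.63), (array([ 699.6, -114.4,    2.7]), 0.45)]
top hook_tip [(array([ 659.2, -338.1,    4.3]), 0.77)]
top hook_grip [(array([ 489.9, -334.2,   46.3]), 0.69)]
```

View pics/s2.png

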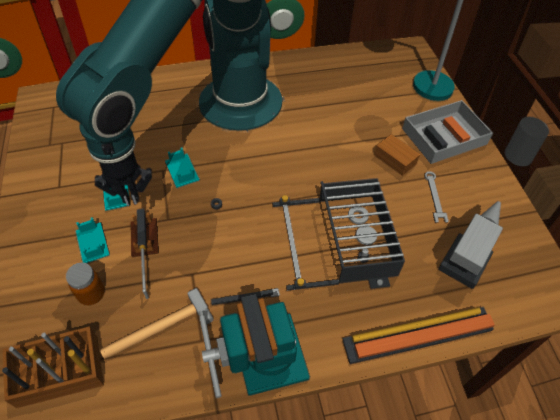

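Width 10.1 mm means the grasp missed the 20 mm handle. I'll project the TCP and the handle into the picture to find out why.

```bash
cat >> h.py <<'E'
def proj(cam,pts):
    c=ctrl.get_calibration(cam); A=rot(c)
    K=np.array([[c["fx"],0,c["cx"]],[0,c["fy"],c["cy"]],[0,0,1]])
    return cv2.projectPoints(np.array(pts,float).reshape(-1,3),cv2.Rodrigues(A.T)[0],-A.T@np.array(c["origin"],float),K,np.array([c["k1"],0,0,0.]))[0][:,0]
E
python3 - <<'E'
from h import *
p=cv2.imread("pics/s2.png"); s=ctrl.get_state(); print(st(),s["tool_rot"],ori(YR,-1))
A=R.from_rotvec(s["tool_rot"]).as_matrix(); print(A.round(3))
t=s["ee_pos"]
pts=[t,t-A[:,1]*80,t+A[:,2]*30,GR-[0,0,-10],[654,-340,8]]
q=proj("scene",pts); print(q.round(1))
x0,y0=70,130;k=5
a=cv2.resize(p[y0:y0+120,x0:x0+140],None,fx=k,fy=k,interpolation=cv2.INTER_CUBIC)
for (u,v),c in zip(q,[(0,0,255),(0,255,0),(255,0,0),(0,255,255),(255,0,255)]): cv2.circle(a,(int((u-x0)*k),int((v-y0)*k)),5,c,2)
cv2.imwrite("pics/c2.png",a)
E
```

```text
(7.63, array([ 483.9, -335.5,  137.2]), array([-0.4,  0.1,  0.3]), array([ 0.02,  0.06, -0.01]), 10.1) [-0.02685085 -2.209084    2.20888068] [-0.0269911  -2.20914187  2.20914187]
[[-1.    -0.    -0.025]
 [ 0.025  0.    -1.   ]
 [ 0.    -1.    -0.   ]]
[[134.8 208.9]
 [127.4 187.8]
 [122.4 210.6]
 [141.7 228.1]
 [148.  296.7]]
```

View pics/c2.png

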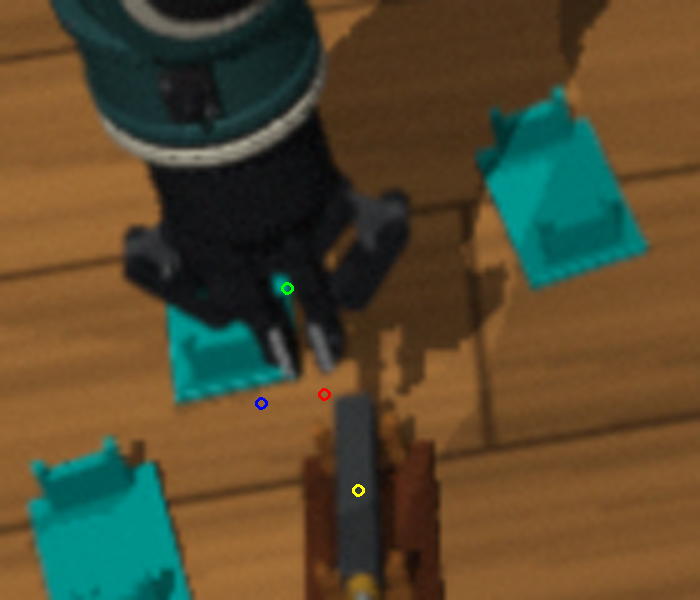

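The fingertips at crop (312,372) appear higher than the projected TCP at (324,394). I'll check this with depth.

```bash
python3 - <<'E'
from h import *
v,u=np.mgrid[0:420,0:560]
for cam in("scene","top"):
    d=np.load(f"pics/{cam}_d.npy")
    P=unproj(cam,np.c_[u.ravel(),v.ravel()],depth=d.ravel()).reshape(420,560,3)
    X,Y,Z=np.moveaxis(P,2,0)
    k=(abs(X-484)<60)&(abs(Y+335)<60)&(Z>90)&(Z<230)&(d>0)
    q=P[k]; i=np.argsort(q[:,2])[:25]
    print(cam,k.sum()); print(np.c_[q[i],u[k][i],v[k][i]].round(0).astype(int).tolist())
    k=(abs(X-484)<90)&(abs(Y+335)<20)&(Z>50)&(Z<70)&(d>0); q=P[k]
    if len(q): print("handle now",q.mean(0),q.min(0),q.max(0),cv2.minAreaRect(q[:,:2].astype(np.float32)))
E
```

```text
scene 381
[[491, -325, 166, 137, 203], [492, -329, 169, 135, 203], [493, -343, 170, 129, 204], [489, -323, 171, 137, 201], [493, -347, 171, 127, 204], [488, -342, 172, 129, 202], [473, -342, 172, 129, 197], [491, -345, 172, 128, 203], [486, -342, 172, 129, 201], [483, -342, 172, 129, 200], [477, -341, 172, 129, 198], [481, -341, 173, 129, 199], [495, -344, 173, 128, 204], [496, -326, 173, 136, 203], [495, -330, 174, 134, 203], [493, -342, 174, 129, 203], [491, -321, 174, 138, 201], [491, -353, 174, 124, 203], [488, -325, 174, 136, 200], [493, -328, 174, 135, 202], [493, -330, 175, 134, 202], [487, -318, 175, 139, 199], [494, -325, 175, 136, 202], [488, -355, 175, 123, 202], [493, -348, 175, 126, 203]]
handle now [ 481.80169498 -337.69595422   55.53573929] [ 418.64713447 -348.3001688    50.14161844] [ 573.26542368 -328.07040321   61.55127976] ((496.0213928222656, -338.5495300292969), (18.616743087768555, 154.43202209472656), 88.71302795410156)
top 0
[]
handle now [ 514.41072467 -331.86271679   55.50381981] [ 477.7475929  -340.74826094   50.02628638] [ 572.58868967 -324.85079345   61.16802984] ((525.1705322265625, -332.7629699707031), (94.82840728759766, 15.897249221801758), 0.06437906622886658)
```

Depth puts the fingertips about 29 mm above the reported TCP. That fits the 5 N contact on the handle top (z 56) at TCP z 27.5. I'll regrasp about 26 mm lower with the force guarded.

```bash
python3 - <<'E'
from h import *
ctrl.gripper_to(85); print(st())
x,y=484,-336.0
ctrl.move_straight([x,y,28],v=200)
for z in(16,9,3):
    ctrl.move_straight([x,y,z],v=100); s=st(); print(s)
    if abs(s[2][2])>4: break
ctrl.gripper_to(10); print(st())
np.save("pics/place.npy",[x,y,z])
if ctrl.get_state()["width"]>15:
    ctrl.move_straight([x,y,z+25],v=80); ctrl.dwell(.1); print(st())
    save("scene","s3")
E
```

```text
(8.35, array([ 484. , -335.5,  137.3]), array([ 0.3,  0.1, -0.4]), array([0.02, 0.04, 0.02]), 84.9)
(9.32, array([ 484.2, -336. ,   16.5]), array([ 0. , -0.1,  0.2]), array([ 0.01,  0.01, -0.02]), 84.9)
(9.57, array([ 484. , -335.9,    8.9]), array([-0.1,  0.1, -0.3]), array([-0.04, -0.  ,  0.04]), 84.8)
(9.82, array([ 483.8, -335.9,    2.7]), array([0.4, 0.4, 0. ]), array([ 0.  , -0.05, -0.  ]), 85.1)
(10.43, array([ 484.1, -336. ,    3.3]), array([-1.6,  0.9,  6. ]), array([ 0.21,  0.23, -0.02]), 18.9)
(10.98, array([ 483.9, -335.8,   27.8]), array([-0.4,  0.6, -4.1]), array([ 0.04,  0.06, -0.04]), 19.1)
```

Gripped: width 19 mm and the 4 N weight is felt. Next is the swing to the guard mouth, with a check of the tip there.

```bash
cat >> h.py <<'E'
GZ=43.0; L=172.0   # TCP z = grip z - GZ ; tip ahead of TCP
def tipto(tip): return np.array(tip,float)-E*L+[0,0,38-GZ]   # TCP for tip position (xyz)
E
python3 - <<'E'
from h import *
ctrl.move_straight([484,-336,100],v=200)
o=ori(YG,-1)
t=W-E*129; t[2]=80
ctrl.move_pose(tipto(t),o); print(st())
t[2]=22; ctrl.move_straight(tipto(t),v=150); ctrl.dwell(.1); print(st(),t)
p,d=save("scene","s4")
print("scene",[(np.round(m["xyz"],1),round(m["conf"],2)) for m in ctrl.mark_of("hook_tip","scene")][:2],[(np.round(m["xyz"],1),round(m["conf"],2)) for m in ctrl.mark_of("washer_center","scene")][:2],[(np.round(m["xyz"],1),round(m["conf"],2)) for m in ctrl.mark_of("hook_grip","scene")][:2])
pt,dt=save("top","t4")
print("top",[(np.round(m["xyz"],1),round(m["conf"],2)) for m in ctrl.mark_of("hook_tip","top")][:2])
q=proj("scene",[t,W,t+[0,0,38],W+[0,0,13]]); print(q)
x0,y0=255,165;k=5
a=cv2.resize(p[y0:y0+120,x0:x0+150],None,fx=k,fy=k,interpolation=cv2.INTER_CUBIC)
for (u,v),c in zip(q,[(0,0,255),(0,255,0),(255,0,0),(0,255,255)]): cv2.circle(a,(int((u-x0+.5)*k),int((v-y0+.5)*k)),4,c,1)
cv2.imwrite("pics/c4.png",a[:,:,::-1])
E
```

```text
(12.58, array([493.8, -69.9,  74.5]), array([-0.4, -0.7, -4.2]), array([-0.06,  0.03,  0.02]), 19.1)
(13.22, array([494.6, -69.2,  17.9]), array([-0.6, -0.4, -4.6]), array([ 0.01, -0.03,  0.02]), 18.7) [506.55227257 102.84643244  22.        ]
scene [(array([507.6, 101.4,  20.3]), 0.86)] [(array([516.9, 230.5,   8.6]), 0.8), (array([ 608.5, -480.1,   -2.7]), 0.73)] [(array([494.4, -68.2,  62.1]), 0.98)]
top [(array([509.7, 103.5,  18.9]), 0.52)]
[[311.31001614 215.0729977 ]
 [357.58638785 213.84770993]
 [312.39151894 206.44289223]
 [358.30451549 210.99555411]]
```

View pics/c4.png

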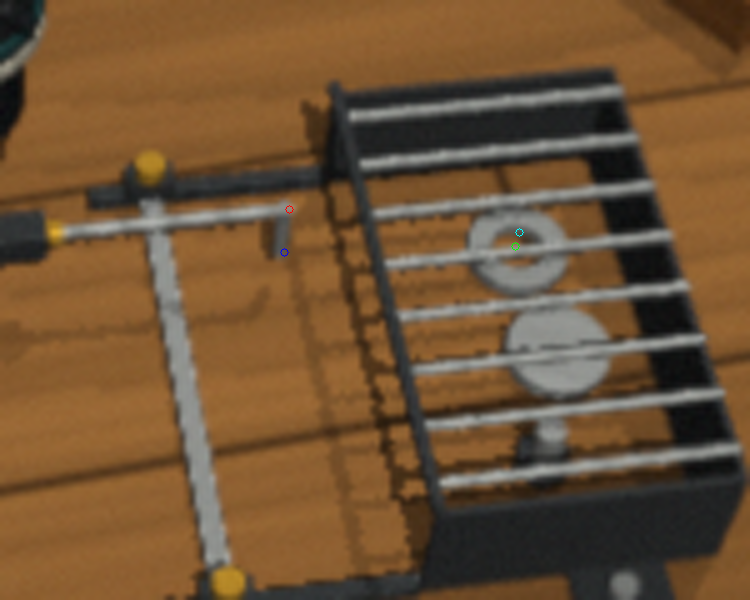

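The tip at crop (279,255) is within about 2 mm of its predicted position (284,252), and the washer agrees at (518,248). Going in and lowering with force guarding.

```bash
python3 - <<'E'
from h import *
t=W+E*1.5-[1,0,0]; t[2]=22
ctrl.move_straight(tipto(t),v=100); print(st())
ctrl.read_camera("scene"); print([(np.round(m["xyz"],1),round(m["conf"],2)) for m in ctrl.mark_of("hook_tip","scene")][:2])
for z in(14,10,7,5):
    t[2]=z; ctrl.move_straight(tipto(t),v=60); s=st(); print(z,s)
    if s[2][2]>-2.5 or abs(s[2][:2]).max()>4: print("CONTACT"); break
p,d=save("scene","s5")
print([(np.round(m["xyz"],1),round(m["conf"],2)) for m in ctrl.mark_of("hook_tip","scene")][:2],[(np.round(m["xyz"],1),round(m["conf"],2)) for m in ctrl.mark_of("washer_center","scene")][:2])
x0,y0=285,165
cv2.imwrite("pics/c5.png",cv2.resize(p[y0:y0+100,x0:x0+120,::-1],None,fx=6,fy=6,interpolation=cv2.INTER_CUBIC))
E
```

```text
(14.97, array([502.5,  60.8,  17. ]), array([ 0.6, -0.2, -4.3]), array([-0.01,  0.03,  0.01]), 18.8)
[(array([515.8, 233.3,  19.8]), 0.69), (array([ 5.689e+02,  4.750e+01, -2.000e-01]), 0.37)]
14 (15.36, array([502.2,  61.2,   8.5]), array([ 0.2,  0.6, -4.4]), array([-0.04, -0.06,  0.02]), 19.1)
10 (15.61, array([502.4,  61.4,   4.8]), array([ 0.7,  0.1, -4.5]), array([-0.  ,  0.03,  0.06]), 18.7)
7 (15.86, array([502.4,  61.4,   1.8]), array([ 0. ,  0.3, -3.6]), array([-0.04,  0.05,  0.  ]), 19.1)
5 (16.11, array([ 5.025e+02,  6.150e+01, -1.000e-01]), array([-0.8, -0.3, -3.6]), array([-0.04, -0.02, -0.01]), 19.1)
[(array([515.4, 233.1,   5.1]), 0.91)] [(array([518.7, 230.6,   6.7]), 0.56)]
```

View pics/c5.png

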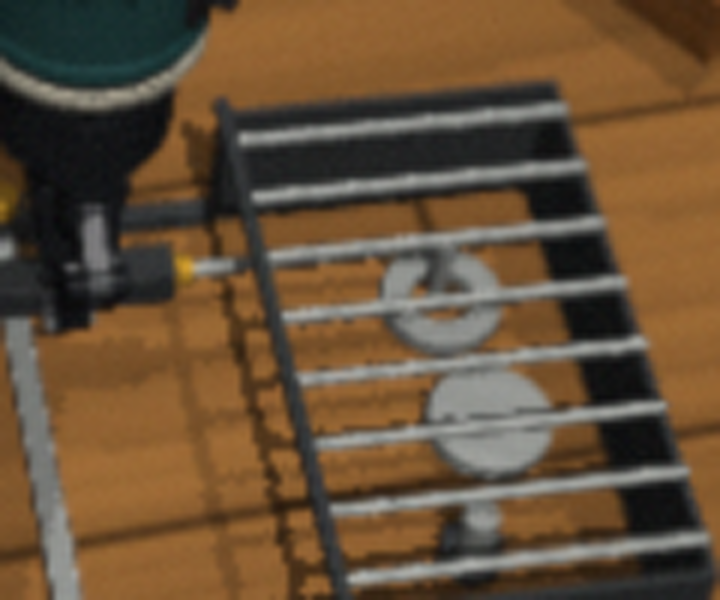

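The prong is in the hole at crop (440,280). Next I'll pin down the bar position in that lane, pull to just short of it, then take small force-guarded steps.

```bash
python3 - <<'E'
from h import *
b=unproj("scene",[[255+155/5-.5,165+215/5-.5],[255+215/5-.5,165+560/5-.5]],z=10); print("bar scene",b)
# top bar in crop1 (x4.5, off 150,120)
b2=unproj("top",[[150+490/4.5-.5,120+500/4.5-.5],[150+510/4.5-.5,120+150/4.5-.5]],z=10); print("bar top",b2)
t=W+E*1.5-[1,0,0]; t[2]=4
ctrl.move_straight(tipto(t),v=60); f0=np.mean([ctrl.get_state()["force"] for _ in range(5)],0); print(st(),f0@E)
t=t-E*145
ctrl.move_straight(tipto(t),v=70); print(st(),(ctrl.get_state()["force"]-f0)@E)
np.save("pics/f0.npy",f0)
p,d=save("scene","s6"); print([(np.round(m["xyz"],1),round(m["conf"],2)) for m in ctrl.mark_of("hook_tip","scene")][:2],[(np.round(m["xyz"],1),round(m["conf"],2)) for m in ctrl.mark_of("washer_center","scene")][:2])
x0,y0=255,165
cv2.imwrite("pics/c6.png",cv2.resize(p[y0:y0+100,x0:x0+120,::-1],None,fx=6,fy=6,interpolation=cv2.INTER_CUBIC))
E
```

```text
bar scene [[459.76896058  43.7384349   10.        ]
 [672.47186137  25.58531184  10.        ]]
bar top [[461.98974129  45.2273981   10.        ]
 [676.42814547  28.89115154  10.        ]]
(16.51, array([502.5,  61.4,  -1.1]), array([-0.4, -0.4, -3.8]), array([-0.03, -0.04,  0.03]), 19.4) -0.4160139063333632
(18.73, array([491.9, -83. ,  -1. ]), array([ 0.2, -0.7, -4.6]), array([-0.01,  0.04,  0.  ]), 18.7) -0.24036748691691598
[(array([505.8,  88.2,   2.5]), 0.65), (array([652.3, 202.8,   1.6]), 0.44)] [(array([504.3,  96.5,   9.3]), 0.8), (array([652.7, 203.4,  -2. ]), 0.69)]
```

View pics/c6.png

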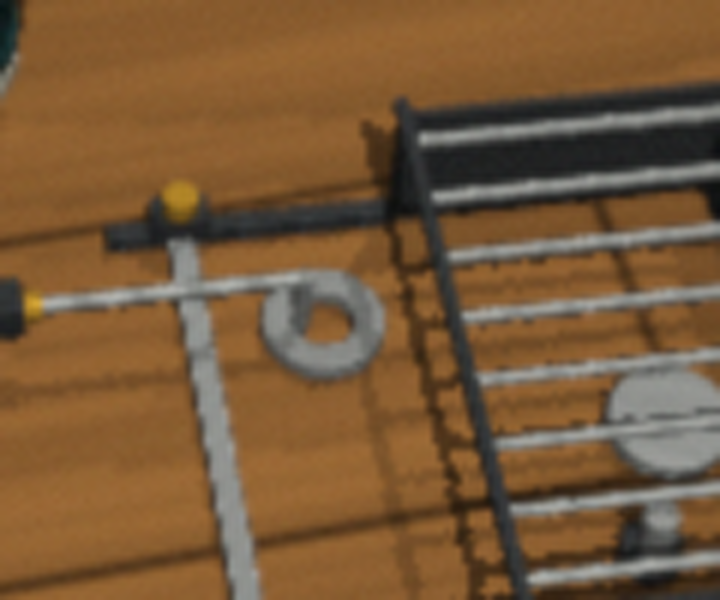

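The washer is following the hook, centred near y≈97, with the bar face near y≈47 in this lane, so about 22 mm remain. Now the guarded approach and the hold.

```bash
python3 - <<'E'
from h import *
f0=np.load("pics/f0.npy")
t=W+E*1.5-[1,0,0]; t[2]=4; 
def F():
    fs=[]
    for _ in range(4): fs.append((ctrl.get_state()["force"]-f0)@E); ctrl.dwell(.01)
    return np.mean(fs)
s=145+13.; ctrl.move_straight(tipto(t-E*s),v=60); print(s,F())
while s<190:
    s+=.7; ctrl.move_straight(tipto(t-E*s),v=20); f=F(); print(round(s,2),round(f,2),end="; ")
    if f>2.5: break
while f<6.3 and s<190:
    s+=.25; ctrl.move_straight(tipto(t-E*s),v=20); f=F(); print("*",round(s,2),round(f,2),end="; ")
print(st()); np.save("pics/s.npy",s)
for i in range(7): ctrl.dwell(.15); print(round(F(),1),end=" ")
p,d=save("scene","s7"); print(st(),[(np.round(m["xyz"],1),round(m["conf"],2)) for m in ctrl.mark_of("washer_center","scene")][:2])
E
```

```text
158.0 0.32415053512135056
158.7 0.37; 159.4 0.47; 160.1 0.46; 160.8 0.45; 161.5 0.46; 162.2 0.75; 162.9 0.67; 163.6 1.09; 164.3 1.11; 165.0 0.66; 165.7 0.84; 166.4 0.64; 167.1 1.34; 167.8 4.89; * 168.05 5.91; * 168.3 5.86; * 168.55 6.74; (24.1, array([ 489.8, -106. ,   -1.2]), array([-0.2,  7.8, -6.2]), array([1.42, 0.31, 0.29]), 19.0)
7.1 7.2 7.2 7.0 7.2 7.1 7.0 (25.43, array([ 489.9, -106. ,   -1.2]), array([-1.1,  7.5, -5.1]), array([1.4 , 0.35, 0.32]), 19.0) [(array([500.1,  72.9,   7.8]), 0.48), (array([498.9, 473. ,   2.9]), 0.24)]
```

I felt the stop sharply and held about 7.1 N for 1.3 s. Now unload to mid-hole, lift out, and check the washer and the rod's attitude.

```bash
python3 - <<'E'
from h import *
s=float(np.load("pics/s.npy")); t=W+E*1.5-[1,0,0]; t[2]=4
b=t-E*(s-9); ctrl.move_straight(tipto(b),v=40); print(st())
for z in(10,20,130):
    b[2]=z; ctrl.move_straight(tipto(b),v=150 if z>50 else 60); print(st())
p,d=save("scene","s8")
for n in("hook_tip","hook_grip","washer_center"): print(n,[(np.round(m["xyz"],1),round(m["conf"],2)) for m in ctrl.mark_of(n,"scene")][:2])
print(b)
x0,y0=205,100
a=cv2.resize(p[y0:y0+160,x0:x0+210,::-1],None,fx=3.7,fy=3.7,interpolation=cv2.INTER_CUBIC)
for (u,v) in proj("scene",[b,b+[0,0,38],b+[0,0,38]-E*L]): cv2.circle(a,(int((u-x0+.5)*3.7),int((v-y0+.5)*3.7)),4,(0,0,255),1)
cv2.imwrite("pics/c8.png",a)
E
```

```text
(25.86, array([491. , -97.6,  -0.9]), array([-0.1,  0.2, -4.2]), array([-0.03, -0.01, -0.02]), 18.8)
(26.11, array([491.2, -97.9,   5.5]), array([-0.1, -0.3, -4. ]), array([-0.  ,  0.03, -0.03]), 18.8)
(26.43, array([491.2, -97.7,  15.5]), array([-0.7, -0.3, -4.7]), array([-0.06, -0.  ,  0.06]), 18.9)
(27.31, array([490.3, -97.5, 124.2]), array([-0.9,  0.7, -4.7]), array([-0.01,  0.01, -0.05]), 18.7)
hook_tip [(array([504.3,  71.4, 125.2]), 0.56)]
hook_grip []
washer_center [(array([499.1,  76. ,   7.6]), 0.5)]
[503.42470294  73.87444687 130.        ]
```

View pics/c8.png

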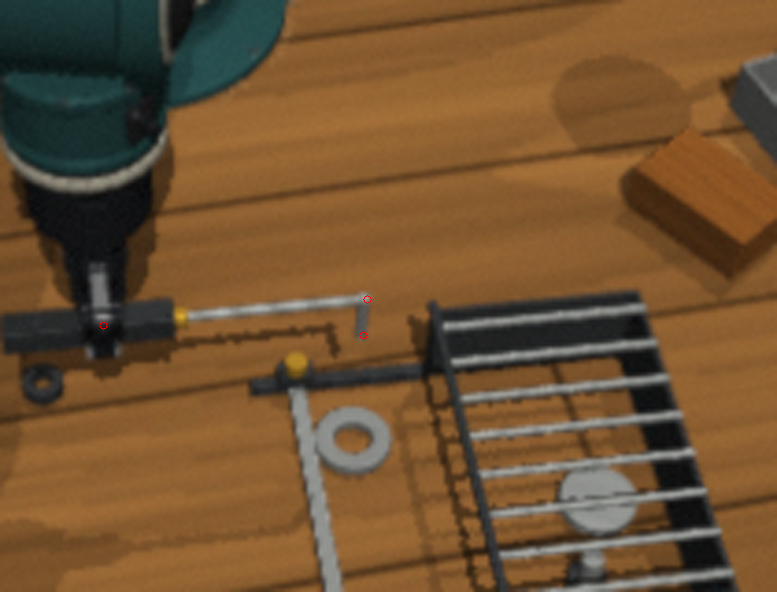

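The washer sits against the bar at crop (353,440), and the rod is level within 1–2 px of its predicted position. Returning it to the rest.

```bash
python3 - <<'E'
from h import *
o=ori(YR,-1)
ctrl.move_pose([484,-336,125],o); print(st())
ctrl.move_straight([484,-336,25],v=150)
ctrl.move_straight([484,-336,8],v=60); print(st())
for z in(6,5,4,3.3,2.6,2):
    ctrl.move_straight([484,-336,z],v=30); ctrl.dwell(.05); s=st(); print(z,s)
    if s[2][2]>-1.5 : break
ctrl.gripper_to(40); print(st()); ctrl.gripper_to(85)
ctrl.move_straight([484,-336,140],v=150); print(st())
o2=ctrl.get_state()["joint_positions"]
ctrl.move_pose([330,-60,300],o)
ctrl.dwell(.3); p,d=save("scene","s9")
for n in("hook_tip","hook_grip","washer_center"): print(n,[(np.round(m["xyz"],1),round(m["conf"],2)) for m in ctrl.mark_of(n,"scene")][:2])
save("top","t9")
for n in("hook_tip","hook_grip","washer_center"): print(n,[(np.round(m["xyz"],1),round(m["conf"],2)) for m in ctrl.mark_of(n,"top")][:2])
print(st())
a=p[130:330,60:330,::-1]; b=cv2.imread("pics/scene0.png")[130:330,60:330]
cv2.imwrite("pics/c9.png",np.vstack([cv2.resize(i,None,fx=1.48,fy=1.48,interpolation=cv2.INTER_CUBIC) for i in(a,b)]))
E
```

```text
(28.45, array([ 484.1, -335.3,  124.5]), array([ 1.5,  0.1, -4.7]), array([ 0.02, -0.01,  0.  ]), 18.8)
(29.7, array([ 483.8, -336. ,    7.7]), array([ 0. , -0.1, -3.7]), array([-0.04,  0.07, -0.01]), 18.7)
6 (30.0, array([ 484. , -336. ,    6.1]), array([-0. , -0.4, -3.6]), array([0.01, 0.07, 0.03]), 19.1)
5 (30.3, array([ 484., -336.,    5.]), array([-0.6, -0.6, -3.3]), array([-0.04,  0.07,  0.07]), 18.8)
4 (30.6, array([ 484., -336.,    4.]), array([ 1.1, -1.3, -4.1]), array([-0.04,  0.02,  0.  ]), 19.1)
3.3 (30.9, array([ 484.1, -336.1,    3.4]), array([ 0.3,  0.2, -3.3]), array([-0.1 , -0.05, -0.04]), 18.7)
2.6 (31.2, array([ 484.1, -336.1,    3.3]), array([-3.8,  3.4, 11.8]), array([0.8 , 0.88, 0.02]), 18.8)
(31.53, array([ 484.1, -336.1,    2.6]), array([ 0.9, -0.8, -0. ]), array([ 0.02, -0.04, -0.06]), 40.2)
(33.12, array([ 483.6, -335.6,  139.2]), array([-0.4,  0.1,  0.2]), array([-0.03,  0.04,  0.01]), 85.1)
hook_tip [(array([ 657. , -337. ,    2.1]), 0.81), (array([576.8, 133.9,  -1.9]), 0.23)]
hook_grip [(array([ 489.9, -335.5,   45.5]), 0.76), (array([ 700.9, -116.2,    2.4]), 0.18)]
washer_center []
hook_tip [(array([ 658. , -339.5,    6.6]), 0.63)]
hook_grip [(array([ 485.9, -337.7,   49.2]), 0.71)]
washer_center [(array([500. ,  69. ,   5.8]), 0.78), (array([ 657.8, -340.4,    7.8]), 0.18)]
(35.15, array([330., -60., 300.]), array([-0.6,  0.9, -0.3]), array([ 0.01,  0.03, -0.04]), 84.8)
```

View pics/c9.png

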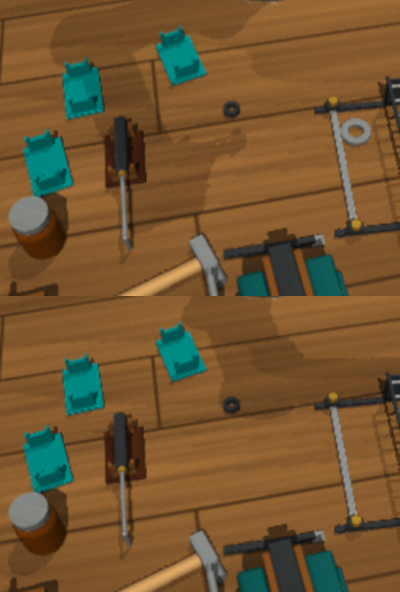

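The rod lies as it did before, the washer is against the bar, and nothing else has moved.

```bash
python3 -c "
from h import *
print(ctrl.job_done())"
```

```text
the job is handed in; nothing more can be done
None
```

The job is done and handed in at about 35 s. The washer was hooked out, held snug against the stop bar, and left there. The rod is back on the brown rest.

- **Pull:** the stop came up sharply at about 168 mm of travel. I held the washer there at about 7.1 N for 1.3 s; the highest reading I took was about 7.8 N.
- **Last checks:** the final pictures show the washer against the bar. The rod lies within a few mm of its first position, and in the final crop the things near the rest and bar look unmoved. I last saw the blank and bolt in place just after lifting the hook out.
- **First grasp missed:** the fingers sit about 29 mm higher than the reported TCP. They closed on top of the handle with about 5 N, and the rod did not visibly move. I regrasped about 25 mm lower, and that held.
- **Disagreements:** when laying the rod back, the last small step down read about 12 N for a moment before I let go. In the final frames the scene-camera network did not report the washer, though it is plain in the picture. The top-camera network placed it at about y = 69, against about y = 75 expected from the bar.

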